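Set the work stop of a drill vise against the bar

TASK

Set the work stop on the drill vise to the bar that is clamped in it: roll a fingertip round the knurled rim of the stop's thumbscrew, counter-clockwise from above, to loosen it by two full turns (within a quarter of a turn), and only then push on the rear end of the stop rod until its front tip butts against the end of the bar, without shifting the bar in the jaws. Touch and push only: pinch neither the thumbscrew nor the rod, lift nothing, and leave the oiler, spanner and bolt where they are. Leave the screw slack and come away; it gets nipped up after the length has been checked.

Things in the scene. Friction and masses are not known exactly. Their poses are not given: they have to be found in the camera images.
- thumbscrew_top (a point): centre of the flat top of the thumbscrew's upright steel head, 126 mm above the bench at the start: a disc 48 mm across over its 32 vertical ridges (1.8 mm high), 18 mm thick, standing 10 mm clear of the 44 x 50 mm block below. Free all round: nothing within 80 mm of its axis is higher than that block's top (98 mm). A dark line on it runs from the centre to the rim along the point's x axis
- thumbscrew (a joint): turn of the thumbscrew in rad: 0 at the start (tight), growing as it is loosened counter-clockwise seen from above; two full turns read 12.57. It rises 2 mm per turn, needs about 2 N at the rim and stays where it is left. Its point sits 3 mm deep in a spot drilled in the rod and locks it for the first one and a half turns
- rod_end (a point): centre of the flat rear face of the stop rod, 75 mm above the bench: a level steel rod 14 mm thick, 150 mm long, through the block under the thumbscrew, its rear end a round button 26 mm across, 10 mm thick, 80 mm behind the block, with free space behind it. The point's y axis points along the rod to the bar (the way to push), z up. Unlocked it slides with 2 to 3 N and stays where left
- rod_tip (a point): centre of the flat front face of the same rod, 150 mm ahead of rod_end along its y axis. At the start it is 15 to 40 mm short of the bar
- work_end (a point): point on the near end face of the clamped bar that the rod tip meets, straight ahead of the tip; the bar is plain steel, 24 mm wide, 36 mm high, 150 mm long, with its top 94 mm above the bench. It slips in the jaws only if shoved with some 35 N along its length
- vise: drill vise bolted to the bench, about 275 mm long, jaws 110 mm wide and 90 mm high. Origin on the bench under its middle, z up; x runs from its screw and tommy bar (x = -190 mm) to its fixed jaw. The work stop stands out from its -y side: thumbscrew axis at x = 18, y = -160 mm
- oiler_mid (a point): white plastic oil bottle with a black spout, 52 mm across, 140 mm high, standing; the point is on its axis, 50 mm above the bench. Not to be moved
- spanner_mid (a point): steel spanner, 180 mm long, lying flat; the point is near its middle. Not to be moved
- bolt_mid (a point): dark hexagon bolt standing on its head, 27 mm across and 55 mm high; the point is on its axis half-way up. Not to be moved

How it is judged:
On the way, in this order (a step that is already met when the one before it is completed fails the run):
1. the thumbscrew is loosened by two turns (at least one and three quarters) while the rod is still parked (within 3 mm) (value of joint thumbscrew above 11 rad and distance of rod_end from where it was at the start of the episode below 0.003 m), for 0.1 s.
2. the rod's tip butts against the bar (within 1.5 mm) (y of rod_tip in the frame of work_end above -0.0015 m), for 0.1 s.
At the end, for the whole second after the job is handed in: the thumbscrew stands two full turns loosened (11.0 to 14.14 rad, a quarter turn either way), the rod's tip is within 1.5 mm of the bar's end, the bar has not shifted by 2 mm, and the oiler, spanner and bolt are within 10 mm of where they stood (value of joint thumbscrew between 11 and 14.14 rad and y of rod_tip in the frame of work_end above -0.0015 m and distance of work_end from where it was at the start of the episode below 0.002 m and distance of each of oiler_mid, spanner_mid, bolt_mid from where it was at the start of the episode below 0.01 m); the robot touches nothing.
It fails at once if the thumbscrew is pinched between the fingers (contact force between the fingers and thumbscrew above 0.5 N and horizontal distance between the grasp point and thumbscrew_top below 0.012 m and z of the grasp point in the frame of thumbscrew_top below 0.014 m).
It fails at once if the rod is pinched between the fingers (contact force between the fingers and rod above 0.5 N and y of the grasp point in the frame of rod_end above 0.003 m and x of the grasp point in the frame of rod_end between -0.012 and 0.012 m and z of the grasp point in the frame of rod_end below 0.018 m).
It fails at once if the bar is shifted in the jaws (3 mm) (distance of work_end from where it was at the start of the episode above 0.003 m).
It fails at once if the oiler, spanner or bolt is lifted or moved (15 mm) (distance of any of oiler_mid, spanner_mid, bolt_mid from where it was at the start of the episode above 0.015 m).
It also fails if it takes over 54 s, if anything falls off the work surface, if the arm or the gripper's body presses on something with over 40 N, if the wrist force passes 120 N, or if a joint passes its speed limit or range.

ROBOT

A 7-joint arm with a two-finger parallel gripper is mounted at the origin on the work surface. World frame = base frame: x ahead of the robot, y to its left, z up, the work surface at z = 0. Lengths are in m, angles in rad, forces in N, time in s.
With the tool pointing down it reaches from about 0.375 to 0.925 m from the base axis. Payload 3.1 kg.
Tool frame: the origin (TCP) lies between the finger pads; the fingertips stand 19 mm ahead of it and the grasp point (between the pads) is the TCP; z points along the fingers, y is the direction in which the jaws open and shut (so a half turn about z gives the same grasp; the last joint's range is limited). The gripper opens to 85 mm and grips with 20 to 120 N. Pads are 22 mm wide; open, the fingers measure 114 mm over their backs; the gripper's body (76 mm by 85 mm) begins 54 mm behind the grasp point. The pads swing forward as they close: fully open they stand 13 mm farther back than shut.
Start: joints at [-1.301, 0.383, 0.044, 1.598, -0.018, 1.161, -0.05], TCP at [0.234, 0.607, 0.25] pointing down, gripper open.
Joint ranges: [-2.61, 2.61], [-0.41, 2.15], [-1.48, 1.57], [0, 2.5], [-1.57, 4.71], [0.05, 1.97], [-2.85, 2.85]. Speed limits (rad/s): [2.79, 2.79, 3.14, 3.14, 3.14, 3.14, 3.14].

INTERFACE

Orientations are given as a unit quaternion [x, y, z, w].
In Python, from bench import move_ptp, movel, move_j, move_gripper, pause, inverse_kinematics, read_camera, camera_params, MotionError, sign_off, look_for, tip_of, read_time_s, read_qpos, read_joint_vel, read_effort, read_eef_pos, read_tcp_rot, read_ft_force, read_ft_torque, read_finger_gap gives the robot as it stands. Calls block until the motion is done:
- move_ptp(position, orientation): joint-space move of the TCP to a pose.
- movel(position, orientation=None, speed=0.15): straight line of the TCP; orientation=None keeps the orientation; speed is the mean speed in m/s.
- move_j(angles): joint-space move.
- move_gripper(opening, effort=None): finger opening in m; effort is the grip in N (None keeps the last); returns when the fingers have stopped.
- pause(seconds).
- inverse_kinematics(position, orientation): joint angles nearest the present ones, or None.
- read_camera(name): name is "side" or "top"; returns the picture (384x512x3 uint8, red, green, blue); there is no depth.
- camera_params(name): a dict with "K" (3x3 intrinsics, pixels), "dist_coeffs" ([k1, k2, p1, p2, k3] as OpenCV has them; the pictures are not rectified), "camera_from_world" (4x4, takes a point from world to camera coordinates). Camera axes: x right, y down, z forward; pixel columns grow to the right and rows downward; lengths in m; the calibration is good to about 2 mm. A picture is of the moment at which its call begins. camera_params takes no time and is no camera call.
A pose or a line that the arm cannot do raises MotionError and nothing moves.
- sign_off(): hands the job in, once; it reports no verdict.
Trained networks look in the newest picture that a camera, given by its name, has taken for a name from the list of things; names that differ only in an ending like _2 or _b are one class to them, and where a whole thing is asked for, a point or a joint stands for the part that bears it (a point fixed in the world has none). Each returns a list of dicts, best first, with "confidence" (0 to 1); they miss things now and then, are a little off and sometimes report something else, mostly with a low value. They report only what shows in the picture. A call takes as long as a camera call.
- look_for(camera, name): "at" ([column, row] in pixels, amid what is visible of it).
- tip_of(camera, name): "at" ([column, row] in pixels: a listed point, or the origin of a listed thing).
Readings, each from a call of its own:
- read_time_s(): time.
- read_qpos(): joint angles.
- read_joint_vel(): joint speeds.
- read_effort(): joint torques, N m.
- read_eef_pos(): TCP position.
- read_tcp_rot(): TCP orientation.
- read_ft_force(): force on the tool from outside, world axes, zero at the start.
- read_ft_torque(): the same for the moment, N m.
- read_finger_gap(): finger opening in m.
Only numpy, scipy, OpenCV 4.12 (cv2) and the standard library are available. Lean on these libraries where they do the work, as an engineer would, in place of code of your own. Each camera call takes 0.05 s, during which the arm holds its last target. There are 200 camera calls.

## Working session

There is one attempt and no reset: what is moved stays moved. The work goes in short steps, each a Python script; the robot and the scene stay as the last script left them, time stands still between calls to the robot, and variables do not carry over. Pictures are saved under pics/ and viewed, about 8 in all and at most 12, crops included, and the job is handed in when it is done.

```bash
mkdir -p pics; ls; cat > h.py <<'E'
import numpy as np, cv2
from bench import *
def rays(cam,uv):
    p=camera_params(cam);T=np.array(p["camera_from_world"])
    n=cv2.undistortPoints(np.array([[uv]],float),np.array(p["K"]),np.array(p["dist_coeffs"])).ravel()
    R=T[:3,:3];d=R.T@np.array([n[0],n[1],1]);return -R.T@T[:3,3],d/np.linalg.norm(d)
def onz(cam,uv,z):
    o,d=rays(cam,uv);return o+d*(z-o[2])/d[2]
def tri(a,b):
    (o1,d1),(o2,d2)=a,b
    s=np.linalg.lstsq(np.c_[d1,-d2],o2-o1,rcond=None)[0]
    p,q=o1+s[0]*d1,o2+s[1]*d2
    return (p+q)/2,np.linalg.norm(p-q)
def proj(cam,P):
    p=camera_params(cam);T=np.array(p["camera_from_world"])
    return cv2.projectPoints(np.atleast_2d(np.array(P,float)),cv2.Rodrigues(T[:3,:3])[0],T[:3,3],np.array(p["K"]),np.array(p["dist_coeffs"]))[0][:,0]
E
python3 - <<'E'
from h import *
np.set_printoptions(precision=4,suppress=True)
for c in("top","side"):
    im=read_camera(c);cv2.imwrite(f"pics/{c}0.png",cv2.resize(im[:,:,::-1],(800,600),interpolation=cv2.INTER_CUBIC))
    print(c,rays(c,(256,192)))
for n in"thumbscrew_top rod_end rod_tip work_end vise oiler_mid spanner_mid bolt_mid".split():
    r={c:tip_of(c,n)[:2] for c in("top","side")}
    print(n,{c:[(np.round(x["at"],1),round(x["confidence"],2)) for x in v] for c,v in r.items()})
    if r["top"] and r["side"]: print("   ",tri(rays("top",r["top"][0]["at"]),rays("side",r["side"][0]["at"])))
print(read_time_s(),read_tcp_rot(),read_ft_force())
E
```

```text
pics
top (array([0.4712, 0.0337, 0.7533]), array([ 0.1246, -0.0314, -0.9917]))
side (array([ 0.462 , -0.4003,  0.5779]), array([ 0.1485,  0.6751, -0.7226]))
thumbscrew_top {'top': [(array([305.1, 155.1]), 0.57)], 'side': [(array([307. , 225.7]), 0.64)]}
    (array([ 0.61  , -0.0639,  0.1305]), np.float64(0.0018302090857248393))
rod_end {'top': [(array([359.1, 153.4]), 0.81)], 'side': [(array([342.3, 306.3]), 0.83)]}
    (array([ 0.6299, -0.1698,  0.0748]), np.float64(0.0013568519772881413))
rod_tip {'top': [(array([270.6, 164. ]), 0.97)], 'side': []}
work_end {'top': [(array([255.8, 169.7]), 0.6), (array([250.3, 103. ]), 0.17)], 'side': [(array([281.4, 209. ]), 0.78)]}
    (array([0.594 , 0.0134, 0.0849]), np.float64(0.0009222588301178037))
vise {'top': [(array([212.2, 193.6]), 0.76)], 'side': [(array([255.8, 212.4]), 0.97)]}
    (array([ 0.5657,  0.0934, -0.0064]), np.float64(0.007499407290663579))
oiler_mid {'top': [(array([247.9, 100.1]), 0.82)], 'side': [(array([352., 200.]), 0.94)]}
    (array([0.7292, 0.0291, 0.0544]), np.float64(0.000454789312429049))
spanner_mid {'top': [(array([340.6, 227.7]), 0.88)], 'side': [(array([246.9, 338.5]), 0.83), (array([352.8, 201.2]), 0.7)]}
    (array([ 0.4993, -0.1522,  0.0037]), np.float64(0.0020109247551111245))
bolt_mid {'top': [(array([320.3, 112.4]), 0.63)], 'side': [(array([375.4, 271.9]), 0.84)]}
    (array([ 0.7163, -0.1086,  0.0352]), np.float64(0.0007483443540852215))
0.9 [0.1829 0.9831 0.     0.    ] [-0.1045 -0.3171  0.2093]
```

View pics/top0.png

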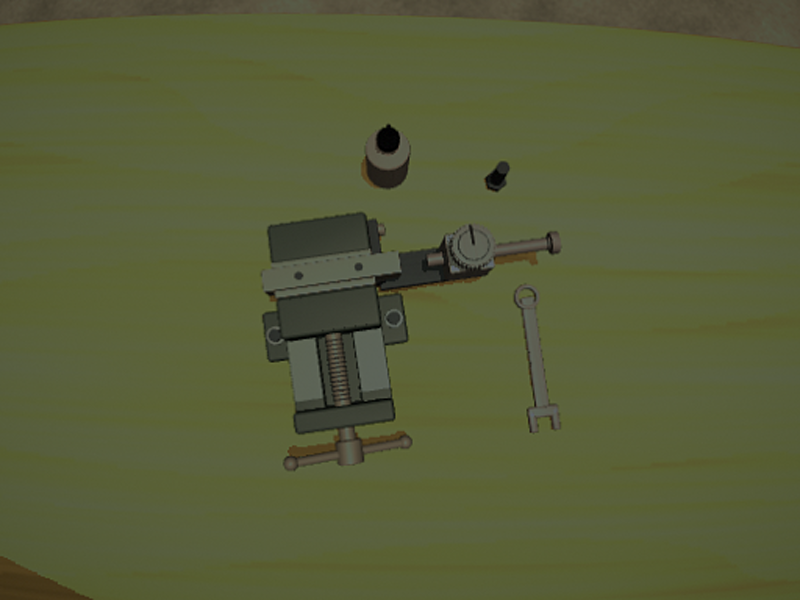

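View pics/side0.png

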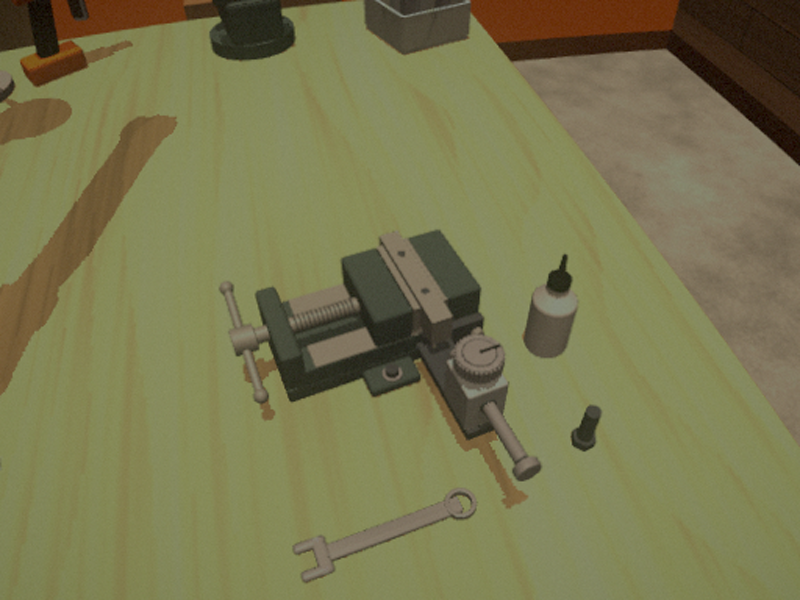

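The top picture shows the screw head at about (303,157) px with its line toward the picture's top, the rod rear at (359,153) and the bar end at about (256,169). In the side picture the head is at (307,228) px and the button at (342,300). The networks' points agree with both. The plan is to roll the closed fingers, at fixed orientation, round the rim with force control. First I'll refine the geometry, lower the fingers beside the head and touch.

```bash
cat >> h.py <<'E'
def quat(al): return [float(np.cos(al/2)),float(np.sin(al/2)),0,0]
E
python3 - <<'E'
from h import *
np.set_printoptions(precision=4,suppress=True)
S=np.array([.610,-.0645]);
e=onz("top",tip_of("top","rod_end")[0]["at"],.075); t=onz("top",tip_of("top","rod_tip")[0]["at"],.075)
es=onz("side",tip_of("side","rod_end")[0]["at"],.075)
ws=onz("side",tip_of("side","work_end")[0]["at"],.075)
ss=onz("side",tip_of("side","thumbscrew_top")[0]["at"],.126); st=onz("top",tip_of("top","thumbscrew_top")[0]["at"],.126)
print("end",e,es,"tip",t,np.linalg.norm(t-e),"work",ws,"screw",ss,st)
d=(t-e)[:2]; d/=np.linalg.norm(d); al=np.arctan2(d[1],d[0]); print("alpha",np.degrees(al))
S=(ss+st)[:2]/2; print("along",(S-e[:2])@d,"lateral",d[0]*(S-e[:2])[1]-d[1]*(S-e[:2])[0])
q=quat(al); y=np.array([d[1],-d[0]])
P=S+y*(.024+.0145+.02)
t0=read_time_s(); move_gripper(0.0,60); print("grip",read_time_s()-t0,read_finger_gap())
t0=read_time_s(); move_ptp([*P,.25],q); print("ptp",read_time_s()-t0,read_qpos())
t0=read_time_s(); movel([*P,.130]); print("down",read_time_s()-t0,read_eef_pos(),P)
t0=read_time_s(); movel([*(P-y*.008),.130]); print("8mm",read_time_s()-t0, read_ft_force(),read_eef_pos())
for c in("top","side"):
    im=read_camera(c);u,v=proj(c,[*S,.12])[0]; u,v=int(u),int(v)
    cv2.imwrite(f"pics/{c}1.png",cv2.resize(im[v-70:v+70,u-90:u+90,::-1],None,fx=4,fy=4,interpolation=cv2.INTER_CUBIC)); print(c,u,v,proj(c,[[*read_eef_pos()[:2],read_eef_pos()[2]-.019],[*S,.126]]))
print(read_time_s())
E
```

```text
end [ 0.6291 -0.1696  0.075 ] [ 0.6305 -0.1698  0.075 ] tip [ 0.606  -0.0124  0.075 ] 0.15886442332409376 work [0.5972 0.0217 0.075 ] screw [ 0.6105 -0.0606  0.126 ] [ 0.6119 -0.0648  0.126 ]
alpha 98.36957506163583
along 0.10833554719690573 lateral 0.002198018608802867
grip 0.7666999999999999 0.0003507109072686108
ptp 2.7916000000000003 [-0.5199  0.5105  0.7416  1.5682 -0.3621  1.2052  0.4378]
down 0.9500000000000002 [ 0.67   -0.0545  0.1312] [ 0.6691 -0.0542]
8mm 0.25 [-0.4361  0.5543  1.5242] [ 0.6615 -0.0558  0.1312]
top 303 156 [[298.221  127.6827]
 [303.8349 155.4961]]
side 307 229 [[337.7773 222.4797]
 [307.9193 226.6976]]
6.0583
```

View pics/side1.png

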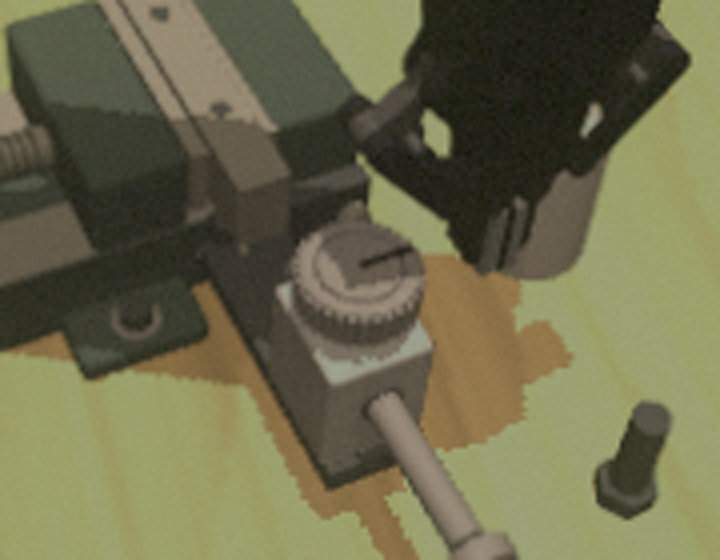

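View pics/top1.png

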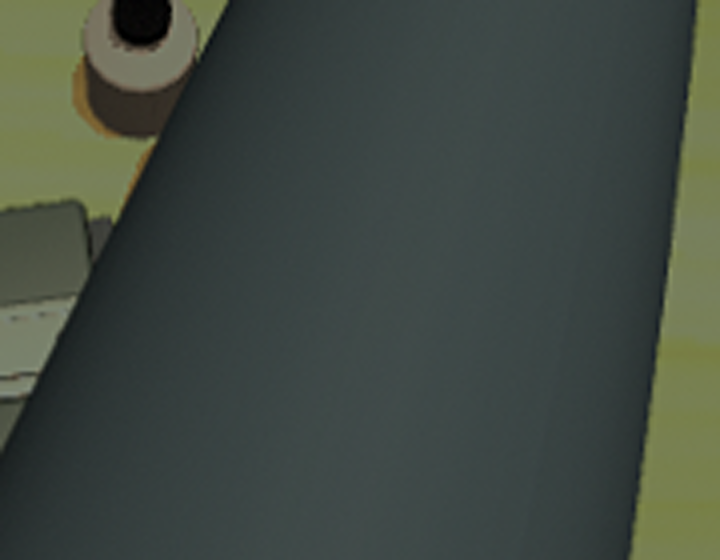

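The side crop shows the closed tips clear of the head at crop (490,270), which matches the projected fingertip at 19 mm. The line points right of centre and the screw is untouched. Next are the touches.

```bash
cat >> h.py <<'E'
AL=np.radians(99.0); X=np.array([np.cos(AL),np.sin(AL)]); Y=np.array([np.sin(AL),-np.cos(AL)])
Z=.130; S0=np.array([.611,-.063])
def F(k=1): return np.mean([read_ft_force()[:2] for _ in range(k)],0)
def touch(n,start,maxd=.02,step=.001,thr=3.):
    f0=F(); t0=read_time_s(); log=[]
    for i in range(1,int(maxd/step)+1):
        movel([*(start-n*step*i),Z],quat(AL),speed=.03)
        f=(F()-f0)@n; log.append(round(float(f),1))
        if f>thr: break
    p=np.array(read_eef_pos()[:2]); print("touch",log,"eef",p,"cmd",start-n*step*i,"t",read_time_s()-t0); return p,start-n*step*i,f0
E
python3 - <<'E'
from h import *
np.set_printoptions(precision=4,suppress=True)
p0=np.array(read_eef_pos()[:2])
p,c,f0=touch(Y,p0); print("y offset from S0",(p-S0)@Y,"x",(p-S0)@X)
movel([*(c+Y*.014),Z],quat(AL))
movel([*(c+Y*.014-X*.06),Z],quat(AL))
st=S0-X*(.024+.011+.009); movel([*st,Z],quat(AL))
p,c,f0=touch(-X,st); print("x offset from S0",(p-S0)@X,"y",(p-S0)@Y, f0)
movel([*(c-X*.006),Z],quat(AL)); print(read_eef_pos(),c-X*.006,F(),read_time_s())
E
```

```text
touch [0.3, -1.0, -0.3, 0.2, -0.5, -1.6, 0.2, -0.7, -1.2, 0.8, -0.7, -0.4, 0.1, -0.3, 0.9, 4.6] eef [ 0.6473 -0.0576] cmd [ 0.6459 -0.0579] t 3.999999999999999
y offset from S0 0.03666595181392818 x -0.00031939411810084776
touch [-0.6, -0.3, -0.5, -0.3, -1.0, -0.2, -1.3, -1.3, -0.8, -1.1, -0.5, -0.7, 0.6, 3.8] eef [ 0.6159 -0.0942] cmd [ 0.6157 -0.0926] t 3.5
x offset from S0 -0.031541631588299965 y -5.154880220892425e-05 [ 0.2429 -0.8002]
[ 0.6164 -0.0976  0.1298] [ 0.6166 -0.0986] [-0.2543  0.5173] 15.1083
```

```bash
cat >> h.py <<'E'
C=np.array([.6096,-.0606]); R=.0235; A,B=.011,.0145
def line(im,turn=0.,c=C):   # angle of dark line on head, side camera; turn = estimate for the rise
    z=.126+.002*turn/2/np.pi; th=np.radians(np.arange(0,360,2)); r=np.linspace(.004,.012,9)
    P=np.array([[c[0]+q*np.cos(t),c[1]+q*np.sin(t),z] for t in th for q in r])
    uv=proj("side",P).astype(np.float32); g=cv2.cvtColor(im,cv2.COLOR_RGB2GRAY).astype(np.float32)
    v=cv2.remap(g,uv[:,:1].copy(),uv[:,1:].copy(),cv2.INTER_LINEAR).reshape(len(th),-1).mean(1)
    i=v.argmin(); return np.degrees(th[i]),round(float(np.median(v)-v[i])),round(float(np.median(v)))
def path(s,ins):
    """finger-block TCP around head, s=travel from middle of -X face, CCW; returns tcp, outward normal"""
    r=R; segs=[("f",-X,Y,B*2),("c",-X,Y),("f",Y,X,A*2),("c",Y,X),("f",X,-Y,B*2),("c",X,-Y),("f",-Y,-X,A*2),("c",-Y,-X)]
    s=s+B; per=2*np.pi*r+4*A+4*B; s%=per; h={0:A,1:B}
    for g in segs:
        L=g[3] if g[0]=="f" else r*np.pi/2
        if s<=L: break
        s-=L
    half=lambda v: A if abs(v@X)>.5 else B
    n0,t0=g[1],g[2]
    if g[0]=="f": return C+n0*(r-ins+half(n0))+t0*(s-L/2),n0
    t=s/r; n=np.cos(t)*n0+np.sin(t)*t0
    return C+n*(r-ins)+n0*half(n0)+t0*half(t0),n
def roll(s0,s1,ins,f0,step=.007,ft=8.,est=0.,tend=1e9):
    out=[];s=s0
    while s<s1-1e-6:
        s=min(s+step,s1); p,n=path(s,ins); movel([*p,Z],quat(AL),speed=.08)
        f=F(2)-f0; fn=f@n; ftan=f@np.array([-n[1],n[0]])
        est=est+step/.024; l=line(read_camera("side"),est)
        out.append((round(s*1000),round(fn,1),round(ftan,1),round(ins*1000,1),l))
        if fn>25 or read_time_s()>tend: print("STOP"); break
        ins=float(np.clip(ins+np.clip((ft-fn)*.00015,-.0008,.0008),-.002,.006))
    for o in out: print(*o)
    print("ins",ins,"n",n,"t",read_time_s()); return s,ins,n
E
python3 - <<'E'
from h import *
np.set_printoptions(precision=4,suppress=True)
im=cv2.resize(cv2.imread("pics/side0.png")[:,:,::-1],(512,384),interpolation=cv2.INTER_AREA); print("start line",line(im))
f0=F(4); print(f0,line(read_camera("side")))
p,n=path(0,.0015); movel([*p,Z],quat(AL),speed=.08); print((F(2)-f0)@n)
s,ins,n=roll(0,.063,.0025,f0)
E
```

```text
start line (np.float64(18.0), 55, 118)
[-0.2543  0.5173] (np.float64(20.0), 9, 37)
4.815506037307864
7 4.9 0.3 2.5 (np.float64(24.000000000000004), 6, 35)
14 6.1 0.3 3.0 (np.float64(196.0), 4, 32)
21 3.2 0.3 3.2 (np.float64(76.0), 4, 33)
28 2.9 -1.5 4.0 (np.float64(76.0), 38, 67)
35 4.5 -1.9 4.7 (np.float64(66.0), 52, 91)
42 7.0 -2.8 5.3 (np.float64(84.0), 48, 92)
49 7.2 -4.1 5.4 (np.float64(100.0), 46, 91)
56 8.3 -3.0 5.5 (np.float64(118.00000000000001), 44, 91)
63 7.3 0.1 5.5 (np.float64(136.0), 43, 91)
ins 0.0055860738532319595 n [0.9877 0.1564] t 18.1083
```

```bash
sed -i 's/-.002,.006))/-.002,.009))/' h.py
python3 - <<'E'
from h import *
f0=np.array([-.2543,.5173])
s,ins,n=roll(.063,.315,.0055,f0,est=2.06,ft=9.,tend=34)
E
```

```text
70 5.9 1.0 5.5 (np.float64(148.0), 68, 130)
77 5.0 1.8 6.0 (np.float64(172.0), 59, 131)
84 5.6 1.5 6.6 (np.float64(180.0), 68, 134)
91 4.9 -0.7 7.1 (np.float64(194.0), 69, 134)
98 5.3 -3.1 7.7 (np.float64(208.0), 74, 134)
105 5.9 -4.3 8.2 (np.float64(220.0), 79, 134)
112 8.1 -5.6 8.7 (np.float64(239.99999999999997), 80, 134)
119 10.0 -2.5 8.8 (np.float64(264.0), 78, 134)
126 11.1 -0.2 8.7 (np.float64(286.0), 74, 133)
133 9.1 0.6 8.4 (np.float64(308.0), 63, 131)
140 5.9 1.3 8.3 (np.float64(328.0), 53, 120)
147 5.2 0.3 8.8 (np.float64(338.0), 45, 118)
154 5.9 -1.7 9.0 (np.float64(346.0), 32, 111)
161 4.7 -0.9 9.0 (np.float64(4.0), 34, 106)
168 5.4 -0.7 9.0 (np.float64(18.0), 28, 102)
175 6.8 -3.5 9.0 (np.float64(28.0), 27, 91)
182 9.1 -1.0 9.0 (np.float64(46.0), 46, 91)
189 7.4 0.0 9.0 (np.float64(76.0), 58, 91)
196 5.8 0.5 9.0 (np.float64(138.0), 6, 35)
203 6.4 1.0 9.0 (np.float64(150.0), 5, 32)
210 5.6 0.4 9.0 (np.float64(106.0), 4, 30)
217 6.6 -0.6 9.0 (np.float64(118.00000000000001), 6, 31)
224 5.2 -1.6 9.0 (np.float64(104.0), 5, 30)
231 5.9 -3.9 9.0 (np.float64(22.0), 3, 29)
238 7.6 -4.4 9.0 (np.float64(98.0), 5, 29)
245 11.0 -2.1 9.0 (np.float64(34.0), 5, 30)
252 11.8 0.1 8.7 (np.float64(28.0), 8, 34)
259 9.3 0.9 8.3 (np.float64(239.99999999999997), 5, 35)
266 6.9 1.3 8.2 (np.float64(114.00000000000001), 5, 32)
273 5.9 -0.7 8.5 (np.float64(80.0), 3, 32)
280 7.9 -1.8 9.0 (np.float64(358.0), 12, 40)
287 7.4 -3.5 9.0 (np.float64(42.0), 43, 82)
294 7.2 -3.8 9.0 (np.float64(292.0), 47, 91)
301 7.5 -5.9 9.0 (np.float64(306.0), 44, 91)
308 9.9 -3.3 9.0 (np.float64(332.0), 43, 91)
315 8.9 -1.8 8.9 (np.float64(358.0), 37, 91)
ins 0.008878966567763883 n [0.98768834 0.15643447] t 28.9083
```

The rotation is about 700° (12.2 rad): the line went 18°→76° (418° so far) and then on to 358°, with a known roll rate through the stretch where it was hidden. I'll back off, look, and go behind the rod.

```bash
python3 - <<'E'
from h import *
np.set_printoptions(precision=4,suppress=True)
p=np.array(read_eef_pos()[:2]); movel([*(p+Y*.025),Z],quat(AL))
print(line(read_camera("side"),12.2))
E0=np.array([.630,-.1697]); st=E0-X*(A+.016)
movel([*(p+Y*.025),.17],quat(AL),speed=.3)
w=st+Y*.02; move_ptp([*st,.17],quat(AL)); print(read_time_s())
im=read_camera("side"); cv2.imwrite("pics/side2.png",cv2.resize(im[120:384,150:480,::-1],None,fx=2.2,fy=2.2,interpolation=cv2.INTER_CUBIC))
t=tip_of("side","rod_end"); print(t[:1], [onz("side",a["at"],.075) for a in t[:1]])
movel([*st,.085],quat(AL),speed=.2); print(read_eef_pos(),F(3),read_time_s())
E
```

```text
(np.float64(0.0), 57, 136)
30.2833
[{'at': [339.8, 301.6], 'confidence': 0.7}] [array([ 0.6297, -0.1622,  0.075 ])]
[ 0.6348 -0.1957  0.0852] [ 0.9872 -0.4336] 30.9583
```

View pics/side2.png

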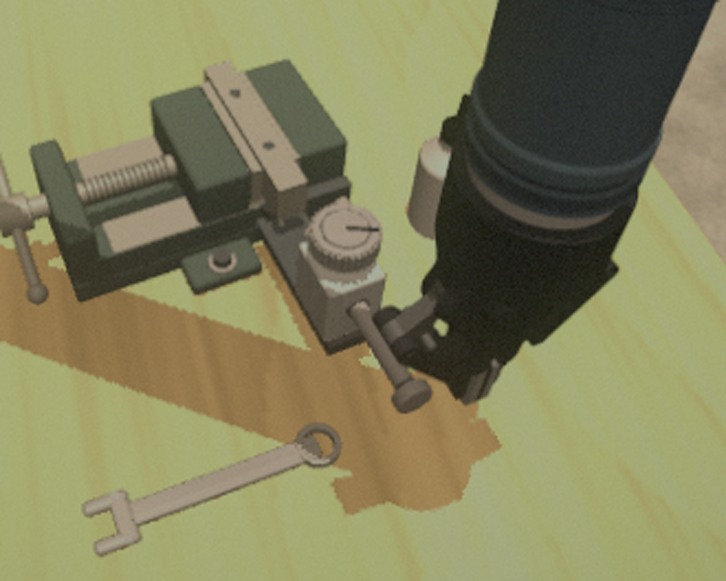

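The crop shows the line just clockwise of its starting direction (0° against 18°, so about 702° turned). The button centre is at (336,299) px, where it was before, so the rod is still parked. Now the push.

```bash
python3 - <<'E'
from h import *
np.set_printoptions(precision=4,suppress=True)
st=np.array([.630,-.1697])-X*(A+.016); f0=F(4); d=0; log=[]
while d<.075:
    d+=.004 if d<.026 else .002
    movel([*(st+X*d),.085],quat(AL),speed=.05)
    f=-(F(4)-f0)@X; e=(np.array(read_eef_pos()[:2])-st)@X
    log.append((round(d*1000),round(e*1000,1),round(float(f),1)))
    if f>9: break
print(*log); print(read_eef_pos(),read_time_s())
for c in("side",):
    im=read_camera(c);cv2.imwrite("pics/side3.png",cv2.resize(im[150:340,230:400,::-1],None,fx=3,fy=3,interpolation=cv2.INTER_CUBIC))
E
```

```text
(4, np.float64(4.1), -0.2) (8, np.float64(8.6), -0.9) (12, np.float64(12.6), -0.8) (16, np.float64(16.6), 0.3) (20, np.float64(20.6), 0.4) (24, np.float64(23.8), -0.3) (28, np.float64(27.7), 1.6) (30, np.float64(29.8), 2.0) (32, np.float64(32.2), 1.0) (34, np.float64(34.5), 1.0) (36, np.float64(36.4), 0.8) (38, np.float64(38.4), 1.6) (40, np.float64(40.4), 1.4) (42, np.float64(42.3), 0.9) (44, np.float64(44.3), 1.1) (46, np.float64(46.3), 1.0) (48, np.float64(48.3), 1.5) (50, np.float64(50.3), 0.8) (52, np.float64(52.4), 1.3) (54, np.float64(53.4), 3.1) (56, np.float64(53.5), 6.3) (58, np.float64(53.5), 8.4) (60, np.float64(53.6), 10.9)
[ 0.6257 -0.1434  0.0852] 36.7083
```

View pics/side3.png

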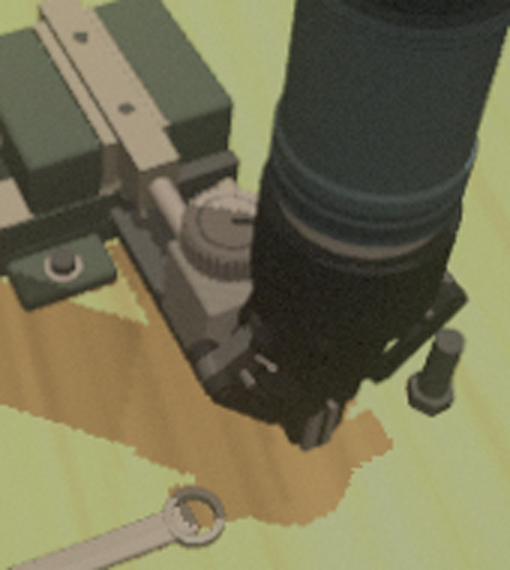

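The force climbed to 11 N with no further travel at 53.5 mm (about 27 mm of rod slide), and the tip meets the bar at crop (155,185). I'll back off and check with both cameras.

```bash
python3 - <<'E'
from h import *
np.set_printoptions(precision=4,suppress=True)
p=np.array(read_eef_pos()[:2]); movel([*(p-X*.03),.085],quat(AL)); movel([*(p-X*.03),.25],quat(AL),speed=.25)
move_ptp([.42,-.30,.30],quat(AL)); print(read_time_s())
a=read_camera("top")[120:220,150:400,::-1]; b=read_camera("side")[150:330,200:440,::-1]
f=lambda i:cv2.resize(i,(750,int(i.shape[0]*750/i.shape[1])),interpolation=cv2.INTER_CUBIC)
f2=lambda i:cv2.copyMakeBorder(cv2.resize(i,(400,300)),0,0,0,350,cv2.BORDER_CONSTANT)
cv2.imwrite("pics/fin.png",np.vstack([f(a),f2(b)]))
print(line(read_camera("side"),12.2))
for n,c in(("rod_tip","top"),("work_end","top"),("work_end","side"),("rod_end","side"),("rod_end","top")):
    r=tip_of(c,n)[:1]; print(n,c,[(x["at"],x["confidence"],onz(c,x["at"],.075)) for x in r])
for n in("oiler_mid","spanner_mid","bolt_mid"): print(n,[x["at"] for c in("top","side") for x in tip_of(c,n)[:1]])
print(read_time_s(),F(3))
E
```

```text
38.9417
(np.float64(356.0), 60, 166)
rod_tip top [([251.7, 169.9], 0.59, array([0.5949, 0.0202, 0.075 ]))]
work_end top [([254.8, 171.0], 0.88, array([0.5931, 0.0149, 0.075 ]))]
work_end side []
rod_end side [([328.1, 287.3], 0.63, array([ 0.6217, -0.1366,  0.075 ]))]
rod_end top [([341.8, 154.6], 0.71, array([ 0.626 , -0.1382,  0.075 ]))]
oiler_mid [[246.2, 102.6], [351.7, 201.0]]
spanner_mid [[340.7, 229.4], [246.5, 339.2]]
bolt_mid [[319.6, 111.8], [374.3, 269.8]]
39.6417 [-0.2215 -0.3718]
```

View pics/fin.png

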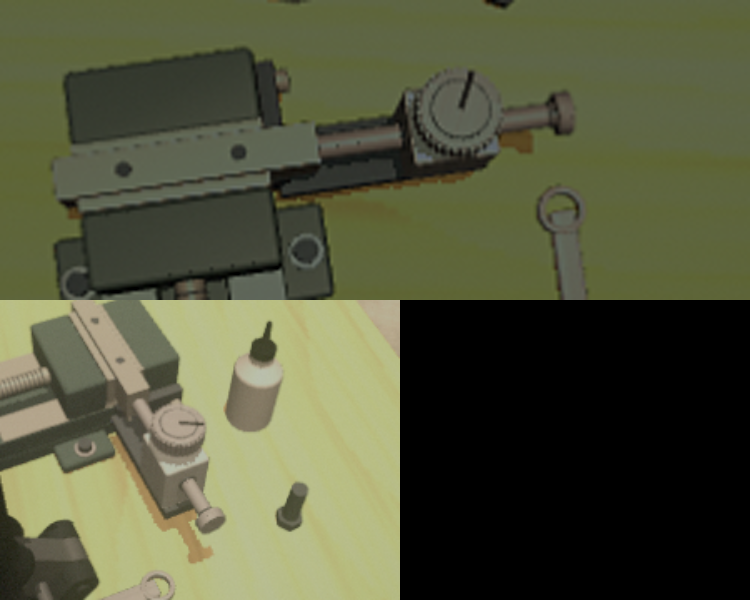

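The top crop shows the rod meeting the bar end at crop (320,140), which is about (257,168) px, where the bar end was before. The line sits about 20° short of two turns, and the oiler, spanner and bolt haven't moved. Handing in.

```bash
python3 -c "
from bench import *
sign_off(); print(read_time_s())"
```

```text
the job is handed in; nothing more can be done
the job is handed in; nothing more can be done
```

The stop is set: the thumbscrew is loosened about two turns and left slack, and the rod tip butts against the bar. I handed it in at about 40 s of the 54 s allowed; no verdict was reported.

- **Thumbscrew:** I rolled the closed fingertips round the rim counter-clockwise with 5–12 N of pressure. The line on the head reads about 20° short of two full turns (700°, or 12.2 rad), inside the allowed quarter turn. The line was hidden from the side camera for part of the second turn, so that stretch is taken from the roll rate seen before and after it.
- **Rod:** A picture taken after loosening showed the rod still parked. I then pushed its rear button about 27 mm along, at 1–2 N, until it stopped hard. I ended the push at 11 N, well under the 35 N that would shift the bar.
- **Last checks:** The final pictures show no gap at the bar and the bar end where it was to within about a pixel. The oiler, spanner and bolt are within about 3 pixels of their starting positions in both cameras, and the arm is clear.
- **Disagreements:** The network's points for the rod tip and bar end differ by about 5 mm, and it missed the bar end in the final side picture. I relied on the hard stop and the pictures instead. The line also read 0° and then 356° after I came away, which is within the reading error.

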